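Restock the desk set from a stack of stationery

TASK

The stationery that came from the supply cupboard stands in one stack: an eraser on a small note pad on a ruled memo pad on a banded block of visiting cards. Take the stack apart and put every one of the four into the black desk tray that is made for its size, lying flat on the tray's floor and the right way up. Do not let anything topple on the way, and leave the mug and the stapler where they are.

Things in the scene. Friction and masses are not known exactly. Their poses are not given: they have to be found in the camera images.
- eraser: rubber eraser in a card sleeve, 23 mm (own x) by 58 mm (own y) by 12 mm high, 22 g; the top of the stack, on the note pad. Origin at the centre of its underside, z up.
- note_pad: small plain yellowish note pad, 38 mm (own x) by 51 mm (own y) by 20 mm high, a solid block, 40 g; under the eraser, on the memo pad. Origin at the centre of its underside, z up.
- memo_pad: cream memo pad with ruled lines on top and a grey binding strip at one short end, 51 mm (own x) by 76 mm (own y) by 25 mm high, a solid block, 80 g; under the note pad, on the card block. Origin at the centre of its underside, z up.
- card_block: block of white visiting cards with a brown paper band round its middle, 58 mm (own x) by 92 mm (own y) by 30 mm high, a solid block, about 150 g; the bottom of the stack, standing on the desk. Origin at the centre of its underside, z up.
- eraser_tray: narrow black tray, hollow 35 mm (own x) by 70 mm (own y). Like all trays here: fixed; floor 4 mm thick (its load rests 4 mm above the desk); walls 3 mm thick, rims 16 mm above the desk; the middle of both long walls is cut out down to the floor for fingers (here 38 mm long); origin on the desk under the tray's centre, y along its long side; the load may lie either way round.
- note_tray: smallest, nearly square black tray, for the note pad: hollow 50 mm (own x) by 63 mm (own y), cut-outs 38 mm long; otherwise as eraser_tray.
- memo_tray: second largest black tray, for the memo pad: hollow 63 mm (own x) by 88 mm (own y), cut-outs 44 mm long; otherwise as eraser_tray.
- card_tray: largest black tray, for the card block: hollow 70 mm (own x) by 104 mm (own y), cut-outs 50 mm long; otherwise as eraser_tray.
- mug: dark stoneware mug, 85 mm across and 96 mm high; a bystander at the right. Origin at desk height, 16 mm from the cup's axis towards the handle, which points along own -y and ends 59 mm from the origin. (Fixed, not listed: a table lamp with a wide shade stands beyond it at the right rear corner of the desk.)
- stapler: black stapler, 36 by 145 by 57 mm; a bystander at the left edge of the desk. Origin at the centre of the underside, own y along its length. (Fixed and not listed: beyond the trays stand a pen cup, 174 mm high over its pens, at the left, and a 105 mm bottle at the right: carry and travel above 0.2 m.)
Not all that is in view belongs to the job. What is shaped like the note_pad but red is not meant.

How it is judged:
At the end, for the whole second after the job is handed in: Eraser, note pad, memo pad and card block each lie at rest and right way up on the floor of their own tray: centre within 12 mm of the tray's centre (the walls give 6 mm of play each way), underside within 3.5 mm of the tray's floor, level within 0.08 rad (horizontal distance between eraser and eraser_tray below 0.012 m and z of eraser in the frame of eraser_tray between 0.001 and 0.0075 m and angle between each of eraser, note_pad, memo_pad, card_block's own z axis and vertical below 0.08 rad and linear speed of each of eraser, note_pad, memo_pad, card_block below 0.01 m/s and angular speed of each of eraser, note_pad, memo_pad, card_block below 0.1 rad/s and horizontal distance between note_pad and note_tray below 0.012 m and z of note_pad in the frame of note_tray between 0.001 and 0.0075 m and horizontal distance between memo_pad and memo_tray below 0.012 m and z of memo_pad in the frame of memo_tray between 0.001 and 0.0075 m and horizontal distance between card_block and card_tray below 0.012 m and z of card_block in the frame of card_tray between 0.001 and 0.0075 m); the robot touches nothing.
It fails at once if one of the four things topples (tilts more than 1 rad) (angle between any of eraser, note_pad, memo_pad, card_block's own z axis and vertical above 1 rad).
It fails at once if the mug is shifted by more than 20 mm (distance of mug from where it was at the start of the episode above 0.02 m).
It fails at once if the stapler is shifted by more than 20 mm (distance of stapler from where it was at the start of the episode above 0.02 m).
It also fails if it takes over 106 s, if anything falls off the work surface, if the arm or the gripper's body presses on something with over 40 N, if the wrist force passes 120 N, or if a joint passes its speed limit or range.

ROBOT

A 7-joint arm with a two-finger parallel gripper is mounted at the origin on a cart in front of the work surface, level with it; the furniture and walls round the work are solid. World frame = base frame: x ahead of the robot, y to its left, z up, the work surface at z = 0. Lengths are in m, angles in rad, forces in N, time in s.
With the tool pointing down it reaches from about 0.425 to 0.875 m from the base axis. Payload 4.7 kg.
Tool frame: the origin (TCP) lies at the very end of the fingers, on their centre line; the grasp point (between the pads) lies behind it (ctrl.tcp_to_grasp is the z of the grasp point in the tool frame, in m); z points along the fingers, y is the line along which they close (so a half turn about z gives the same grasp; the last joint's range is limited). The gripper opens to 87 mm and grips with 3 to 60 N. Pads are 19 mm wide; open, the fingers measure 117 mm over their backs; the gripper's body (75 mm by 190 mm) begins 51 mm behind the grasp point.
Start: joints at [-1.194, 0.321, -0.07, 1.45, 0.023, 1.371, -0.057], TCP at [0.231, 0.608, 0.223] pointing down, gripper open.
Joint ranges: [-2.86, 2.86], [-0.3, 2.09], [-1.38, 1.24], [0.06, 2.45], [-1.56, 4.7], [0.09, 2.05], [-2.69, 2.69]. Speed limits (rad/s): [2.57, 2.57, 3.14, 3.14, 3.14, 3.14, 3.14].

INTERFACE

Orientations are given as a rotation vector (axis times angle).
In Python, from bench import ctrl gives the robot as it stands.
- The arm moves only by the tool step_arm, never from a script. Its argument "targets" is a list of rows, each a list of 7 numbers: the shift along the world's x, y, z in cm, then the turn, a rotation vector about the world's x, y, z in degrees, then the opening, from 0 (shut) to 1 (fully open). A call has exactly 5 rows; each row shifts and turns the commanded pose from where the row before left it; what a row does not reach is not made up. A row lasts 1/12 s, in which the tool goes at most 41.7 mm and 7.16 degrees, less where a joint would pass 70% of its speed; a pose out of reach is approached as far as the arm can. A call with a gripper value outside its range is refused whole. The fingers move at their own pace and stop on an object; "force" is the grip in N (left out, the last holds). Time passes only in rows, so rows that do not move let the fingers close, or fill a call up. It gives the time, the measured TCP pose, the force, the opening and the grip force at its end, in the units of the state.
- ctrl.get_state(): the state, without advancing time (a new reading comes with each control period).
- ctrl.get_image(name): name is "side" or "top"; returns (picture, depth): 480x640x3 uint8, red, green, blue; 480x640 float32, m along the optical axis (not along the pixel's ray), 0 where there is no reading.
- ctrl.camera_params(name): a dict with "intrinsics" (3x3 intrinsics, pixels), "distortion" ([k1, k2, p1, p2, k3] as OpenCV has them; the pictures are not rectified), "rvec" (rotation vector, rad) and "tvec" (3), from world to camera coordinates, as OpenCV has them. Camera axes: x right, y down, z forward; pixel columns grow to the right and rows downward; lengths in m; the calibration is good to about 2 mm. A picture is of the moment at which its call begins. camera_params takes no time and is no camera call.
- ctrl.close_job(): hands the job in; it is judged then, once.
The state is a dict: "time": time; "joint_positions": joint angles; "qd": joint speeds; "joint_torque": joint torques, N m; "position": TCP position; "tool_rot": TCP orientation; "ft_force": force on the tool from outside, world axes, zero at the start; "torque": the same for the moment, N m; "grip_width": opening from 0.0 (shut) to 1.0 (fully open); "grip_force": force on a finger pad.
Only numpy, scipy, OpenCV 4.12 (cv2) and the standard library are available. Lean on these libraries where they do the work, as an engineer would, in place of code of your own. Each camera call takes 0.05 s, during which the arm holds its last target. There are 200 camera calls.

## Working session

There is one attempt and no reset: what is moved stays moved. The work goes in short steps, Python scripts to look and compute and a tool call to move; the robot and the scene stay as the last step left them, time stands still between calls to the robot, and variables do not carry over. Pictures are saved under pics/ and viewed, at most 14 in all, crops included, and the job is handed in when it is done.

Besides the shell and the picture viewer there is one more tool, called after "Emit:" as name(argument=value, ...), one argument or row to a line, values as JSON. step_arm: Moves the arm, as the interface text tells. Its arguments: {"type":"object","properties":{"targets":{"type":"array"},"force":{"type":"number"}},"required":["targets"]}

```bash
mkdir -p pics; ls; python3 - <<'E'
from bench import ctrl
import cv2, numpy as np
s=ctrl.get_state(); print(s); print(ctrl.tcp_to_grasp)
for n in("side","top"):
    im,d=ctrl.get_image(n); cv2.imwrite(f"pics/{n}0.png",im[:,:,::-1]); np.savez(f"{n}0.npz",im=im,d=d)
    p=ctrl.camera_params(n); print(n,p)
    R=cv2.Rodrigues(np.array(p["rvec"],float))[0]; print(-R.T@np.array(p["tvec"]).ravel(), R[2])
E
```

```text
pics
{'time': 0.0, 'joint_positions': array([-1.19387473,  0.32178029, -0.07005626,  1.45164932,  0.02259483,
        1.37074851, -0.05688557]), 'qd': array([-0.00074377, -0.0004928 , -0.00155378,  0.00034954, -0.00095489,
        0.00234731,  0.00118185]), 'joint_torque': array([ 4.82808025e-05, -4.91281736e+01, -4.03738786e-01, -3.12536788e+01,
       -6.39250455e-02,  4.34551982e-02,  1.73414060e-04]), 'position': array([0.23056857, 0.60717213, 0.22150188]), 'tool_rot': array([-5.66731541e-01, -3.08981990e+00,  2.80341263e-03]), 'ft_force': array([0.1913258 , 0.12803981, 0.45033748]), 'torque': array([-0.03372774,  0.0516871 , -0.01057234]), 'grip_force': 0.0, 'grip_width': 0.9975937981523217}
-0.0187
side {'intrinsics': array([[473.54249623,   0.        , 314.66084116],
       [  0.        , 473.54249623, 236.21186617],
       [  0.        ,   0.        ,   1.        ]]), 'distortion': array([0.01126861, 0.        , 0.        , 0.        , 0.        ]), 'rvec': array([ 2.14982547, -1.5504814 ,  0.44295014]), 'tvec': array([-0.16237125,  0.52922969,  0.73316215])}
[ 0.10772416 -0.13789806  0.90186188] [ 0.50349081  0.17044986 -0.84702057]
top {'intrinsics': array([[474.96258098,   0.        , 318.87614507],
       [  0.        , 474.96258098, 241.9841692 ],
       [  0.        ,   0.        ,   1.        ]]), 'distortion': array([-0.1242119,  0.       ,  0.       ,  0.       ,  0.       ]), 'rvec': array([ 2.18612315, -2.16440816,  0.13224943]), 'tvec': array([-0.01216471,  0.56818301,  1.12910112])}
[0.44683935 0.01208888 1.18238644] [ 0.10477645 -0.01603192 -0.99436657]
```

View pics/side0.png

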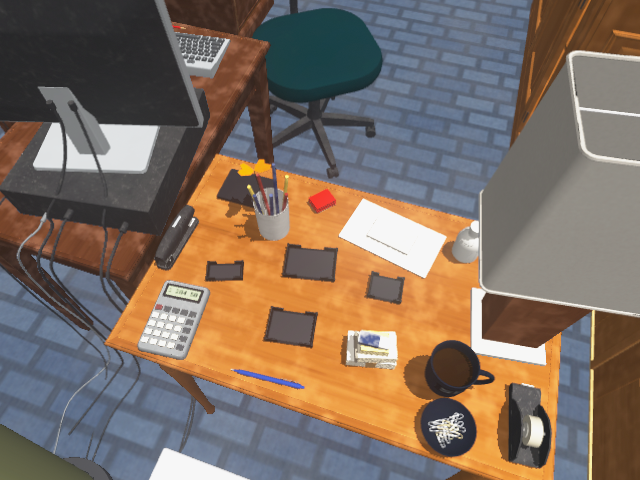

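View pics/top0.png

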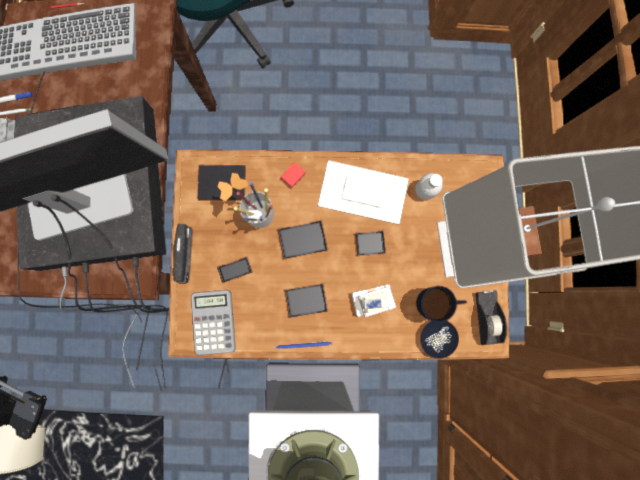

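The side view shows the stack at (372,348), and the trays at (310,262), (291,327), (385,288) and (225,271). The top view shows the stack at (374,301), the card tray at (303,239), the memo tray at (306,300), the note tray at (370,243) and the eraser tray at (235,269).

Look-alikes in the top view:
- Red pad at (292,174): not meant.
- White paper and box at (364,190).
- Black pad at (222,183): not a tray.
- Stack at (374,301): chosen.

I'll check the choice in one close crop of both views.

```bash
python3 - <<'E'
import cv2, numpy as np
a=cv2.imread("pics/top0.png")[275:330,340:410]; b=cv2.imread("pics/side0.png")[320:378,335:409]
r=lambda x:cv2.resize(x,(780,290) if 0 else (390,310),interpolation=cv2.INTER_CUBIC)
c=cv2.imread("pics/top0.png")[215:325,215:395]
o=np.vstack([np.hstack([r(a),r(b)]),cv2.resize(c,(780,280),interpolation=cv2.INTER_CUBIC)])
cv2.imwrite("pics/crop1.png",o); print(o.shape)
E
```

```text
(590, 780, 3)
```

View pics/crop1.png

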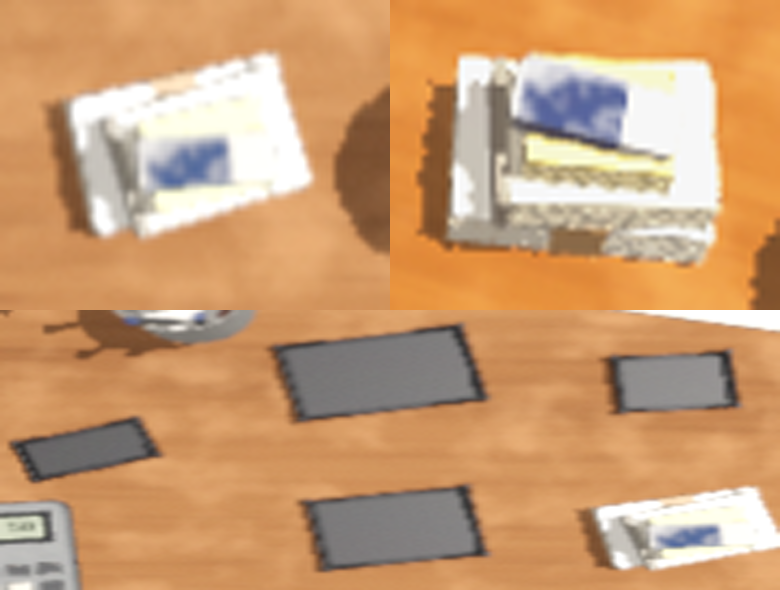

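The crop confirms the stack: blue-sleeved eraser, yellowish pad, cream memo with a grey strip at its left end, and a white card block with a brown band. The four trays have notched dark rims and lie at small angles. Next I measure.

```bash
cat > h.py <<'E'
import cv2, numpy as np
from bench import ctrl
class V:
    def __init__(s,n,new=True):
        p=ctrl.camera_params(n); s.K=p["intrinsics"]; s.D=p["distortion"]; s.R=cv2.Rodrigues(np.array(p["rvec"],float))[0]
        s.t=np.array(p["tvec"],float).ravel(); s.C=-s.R.T@s.t
        if new:
            s.im,s.d=ctrl.get_image(n)
        else:
            z=np.load(f"{n}0.npz"); s.im,s.d=z["im"],z["d"]
        s.hsv=cv2.cvtColor(s.im,cv2.COLOR_RGB2HSV)
    def rays(s,px):
        u=cv2.undistortPoints(np.array(px,float).reshape(-1,1,2),s.K,s.D).reshape(-1,2)
        return np.c_[u,np.ones(len(u))]
    def plane(s,px,z):
        r=s.rays(px)@s.R; return s.C+r*((z-s.C[2])/r[:,2])[:,None]
    def pts(s,mask):
        v,u=np.nonzero(mask&(s.d>0)); r=s.rays(np.c_[u,v])*s.d[v,u][:,None]
        return (r-s.t)@s.R, np.c_[u,v]
def tri(a,pa,b,pb):
    A=[];y=[]
    for v,p in((a,pa),(b,pb)):
        r=(v.rays([p])@v.R)[0]; r/=np.linalg.norm(r); P=np.eye(3)-np.outer(r,r); A.append(P); y.append(P@v.C)
    return np.linalg.lstsq(np.vstack(A),np.hstack(y),rcond=None)[0]
def rect(p):
    (c,(w,h),a)=cv2.minAreaRect(np.float32(p[:,:2]*1000))
    if w>h: w,h,a=h,w,a+90
    # a = angle of the short side from world x (deg)
    return np.round([c[0],c[1],w,h,(a+90)%180-90],1)
def box(v,b):
    m=np.zeros(v.d.shape,bool); m[b[1]:b[3],b[0]:b[2]]=1; return m
def biggest(m):
    n,l,st,c=cv2.connectedComponentsWithStats(m.astype(np.uint8)); i=1+np.argmax(st[1:,4]); return l==i
E
python3 - <<'E'
from h import *
T=V("top",0);S=V("side",0)
B={"eraser_t":((210,250,260,290),(200,255,250,286)),"note_t":((350,225,392,262),(358,266,412,308)),"memo_t":((278,280,332,322),(258,300,323,352)),"card_t":((272,216,334,264),(276,240,344,288))}
for k,(bt,bs) in B.items():
    q=[]
    for v,b in((T,bt),(S,bs)):
        m=biggest(box(v,b)&(v.hsv[...,2]<125)&(v.hsv[...,1]<110))
        ys,xs=np.nonzero(m); px=np.c_[xs,ys]; r=cv2.minAreaRect(np.float32(px)); q.append(r[0])
        h=cv2.convexHull(px.astype(np.int32)).reshape(-1,2)
        P=v.pts(m)[0]
        print(k,m.sum(),"rim plane",rect(v.plane(h,0.010)),"depthz med",np.median(P[:,2]).round(4),P[:,2].min().round(4),P[:,2].max().round(4))
    print("   tri",tri(T,q[0],S,q[1]).round(4))
for n,v,b in(("top",T,(345,275,405,325)),("side",S,(335,322,408,378))):
    P,px=v.pts(box(v,b)); z=P[:,2]
    print(n,np.histogram(z,bins=np.arange(-0.01,0.1,0.005)))
    hs=v.hsv[px[:,1],px[:,0]]
    for nm,lo,hi in(("eraser",.080,.095),("note",.069,.080),("memo",.049,.062),("card",.024,.036)):
        s=(z>lo)&(z<hi)
        if s.sum()>8: print(nm,s.sum(),np.median(z[s]).round(4),rect(P[s]))
    bl=(hs[:,0]>95)&(hs[:,0]<135)&(hs[:,1]>70)
    print("blue",bl.sum(),np.median(z[bl]).round(4),rect(P[bl]))
E
```

```text
eraser_t 483 rim plane [499.8 201.5  40.1  76.3  20.7] depthz med 0.0067 -0.0014 0.0246
eraser_t 634 rim plane [496.8 196.7  46.7  77.1  20.3] depthz med 0.0034 -0.003 0.0172
   tri [ 0.5009  0.2022 -0.0016]
note_t 76 rim plane [ 572.1 -159.8   18.9   54.7  -87.3] depthz med 0.0117 0.0002 0.0236
note_t 836 rim plane [ 566.4 -137.7   62.7   69.5    4.6] depthz med 0.0032 -0.0014 0.019
   tri [ 0.5676 -0.1484  0.0147]
memo_t 378 rim plane [425.8  24.2  67.2  93.    9.9] depthz med 0.0068 -0.0005 0.0224
memo_t 1565 rim plane [423.7  20.3  72.5  95.6  10. ] depthz med 0.0032 -0.0021 0.0185
   tri [4.259e-01 2.350e-02 3.000e-04]
card_t 822 rim plane [576.6  34.6  75.  109.4  11.7] depthz med 0.0066 -0.002 0.0224
card_t 1618 rim plane [573.5  30.4  82.4 110.1  12. ] depthz med 0.003 -0.0034 0.0184
   tri [ 0.5779  0.0337 -0.0014]
top (array([   3,  396, 1405,  191,    7,    5,    6,   45,  169,   28,    5,
          8,   57,  232,   26,    5,   39,   99,   30,  167,   69]), array([-0.01 , -0.005,  0.   ,  0.005,  0.01 ,  0.015,  0.02 ,  0.025,
        0.03 ,  0.035,  0.04 ,  0.045,  0.05 ,
[... 259 characters left out ...]
 428.8 -138.6   59.8   93.    12.8]
blue 42 0.0887 [ 420.3 -133.7   11.1   26.3   13.4]
side (array([  13, 1762,  563,   39,   39,   43,   47,  220,   74,   49,   39,
         49,  327,  122,   26,   24,  174,   46,  174,  246,    0]), array([-0.01 , -0.005,  0.   ,  0.005,  0.01 ,  0.015,  0.02 ,  0.025,
        0.03 ,  0.035,  0.04 ,  0.045,  0.05 ,  0.055,  0.06 ,  0.065,
        0.07 ,  0.075,  0.08 ,  0.085,  0.09 ,  0.095]))
eraser 420 0.0854 [ 419.2 -142.6   23.7   57.8    4. ]
note 224 0.0736 [ 420.7 -142.8   39.6   54.8   12.4]
memo 475 0.0539 [ 422.7 -147.8   52.6   76.7   17.7]
card 311 0.0289 [ 423.5 -142.2   60.7   91.9   13.1]
blue 98 0.0858 [ 418.6 -137.4   15.8   31.3   33.6]
```

```bash
cat >> h.py <<'E'
B={"eraser_t":((208,248,262,292),(198,253,252,288)),"note_t":((348,223,394,264),(356,264,414,310)),"memo_t":((276,278,334,324),(256,298,325,354)),"card_t":((270,214,336,266),(274,238,346,290))}
def trays(T,S):
    for k,(bt,bs) in B.items():
        for v,b in((T,bt),(S,bs)):
            m=biggest(box(v,b)&(v.hsv[...,2]<175)&(v.hsv[...,1]<115))
            P=v.pts(m)[0]; z=P[:,2]; f=np.median(z); r=z>f+.008; fl=abs(z-f)<.003
            print(k,m.sum(),"floor z",f.round(4),rect(P[fl]),"rim",r.sum(),np.median(z[r]).round(4),rect(P[r]) if r.sum()>5 else "")
E
python3 - <<'E'
from h import *
T=V("top",0);S=V("side",0); trays(T,S)
P,_=T.pts(box(T,(345,275,405,325))); print(rect(P[P[:,2]>.083]))
for n,v in(("top",T),("side",S)):
    m=(v.hsv[...,1]>60)&(v.d>0); P,_=v.pts(m); q=(P[:,0]>.38)&(P[:,0]<.6)&(P[:,1]>-.1)&(P[:,1]<.25); print(n,"desk z",np.median(P[q,2]).round(4))
E
```

```text
eraser_t 498 floor z 0.0067 [499.2 202.6  39.2  74.8  21. ] rim 59 0.0186 [499.8 199.5  41.4  75.6  19.1]
eraser_t 640 floor z 0.0035 [496.5 196.1  41.1  73.7  19.3] rim 94 0.014 [496.1 196.2  42.8  77.3  19.7]
note_t 616 floor z 0.0067 [ 569.6 -136.9   55.5   66.3    5.4] rim 71 0.018 [ 569.5 -134.    53.6   68.6    5.2]
note_t 850 floor z 0.0032 [ 566.3 -136.7   56.5   67.6    5. ] rim 122 0.0138 [ 566.3 -137.8   58.3   70.1    5.8]
memo_t 1064 floor z 0.0065 [427.   22.3  68.2  92.1   9. ] rim 83 0.0175 [426.6  23.8  69.4  93.8  10. ]
memo_t 1575 floor z 0.0032 [423.3  20.7  68.3  87.9   9.6] rim 184 0.0144 [422.9  19.6  70.2  95.4  10. ]
card_t 1335 floor z 0.0064 [576.6  34.3  76.1 104.3  12.6] rim 86 0.0178 [576.5  34.1  73.5 109.4  12.4]
card_t 1622 floor z 0.003 [573.3  31.   76.  104.5  11.6] rim 167 0.0139 [572.4  30.   78.6 110.   11.5]
[ 422.8 -139.6   22.9   58.6    1.8]
top desk z 0.0023
side desk z -0.0013
```

```bash
python3 - <<'E'
from h import *
for n in("top","side"):
    v=V(n,0); P,_=v.pts(v.d>0)
    for nm,x0,x1,y0,y1,z0 in(("pencup",.5,.8,.05,.3,.05),("mug",.3,.5,-.4,-.2,.06),("bottle",.55,.8,-.3,-.2,.04)):
        q=(P[:,0]>x0)&(P[:,0]<x1)&(P[:,1]>y0)&(P[:,1]<y1)&(P[:,2]>z0)&(P[:,2]<.3); A=P[q]
        print(n,nm,q.sum(),np.percentile(A,[1,50,99],axis=0).round(3).tolist())
E
```

```text
top pencup 978 [[0.602, 0.106, 0.052], [0.663, 0.166, 0.138], [0.706, 0.218, 0.176]]
top mug 1163 [[0.382, -0.342, 0.064], [0.422, -0.288, 0.072], [0.462, -0.243, 0.1]]
top bottle 471 [[0.681, -0.299, 0.041], [0.703, -0.269, 0.075], [0.735, -0.25, 0.11]]
side pencup 1616 [[0.599, 0.1, 0.051], [0.652, 0.146, 0.099], [0.698, 0.212, 0.171]]
side mug 2346 [[0.378, -0.36, 0.062], [0.423, -0.29, 0.07], [0.471, -0.245, 0.3]]
side bottle 596 [[0.557, -0.296, 0.041], [0.692, -0.272, 0.07], [0.721, -0.244, 0.3]]
```

Emit:
step_arm(
  targets=[
    [1.8, -2.7, 0, 0, 0, -4.4, 1],
    [1.8, -2.7, 0, 0, 0, -4.4, 1],
    [1.8, -2.7, 0, 0, 0, -4.4, 1],
    [1.8, -2.7, 0, 0, 0, -4.4, 1],
    [1.8, -2.7, 0, 0, 0, -4.4, 1],
  ],
  force=12,
)

```text
time: 0.52
position: [0.3212, 0.4711, 0.222]
tool_rot: [-1.151, -2.923, 0.001]
ft_force: [0.4, 0.5, 0.2]
grip_width: 1.0
grip_force: 0.0
```

Emit:
step_arm(
  targets=[
    [1.8, -2.7, 0, 0, 0, -4.4, 1],
    [1.8, -2.7, 0, 0, 0, -4.4, 1],
    [1.8, -2.7, 0, 0, 0, -4.4, 1],
    [1.8, -2.7, 0, 0, 0, -4.4, 1],
    [1.8, -2.7, 0, 0, 0, -4.4, 1],
  ],
)

```text
time: 0.93
position: [0.4111, 0.3361, 0.2223]
tool_rot: [-1.688, -2.649, 0.001]
ft_force: [-0.6, 0.6, 0.3]
grip_width: 1.001
grip_force: 0.0
```

Emit:
step_arm(
  targets=[
    [1.8, -2.7, 0, 0, 0, -4.4, 1],
    [1.8, -2.7, 0, 0, 0, -4.4, 1],
    [1.8, -2.7, 0, 0, 0, -4.4, 1],
    [1.8, -2.7, 0, 0, 0, -4.4, 1],
    [1.8, -2.7, 0, 0, 0, -4.4, 1],
  ],
)

```text
time: 1.35
position: [0.5011, 0.2012, 0.2223]
tool_rot: [-2.162, -2.279, 0.001]
ft_force: [0.5, 0.5, 0.3]
grip_width: 1.001
grip_force: 0.0
```

Emit:
step_arm(
  targets=[
    [-0.8, -3.4, -0.4, 0, 0, 0, 1],
    [-0.8, -3.4, -0.4, 0, 0, 0, 1],
    [-0.8, -3.4, -0.4, 0, 0, 0, 1],
    [-0.8, -3.4, -0.4, 0, 0, 0, 1],
    [-0.8, -3.4, -0.4, 0, 0, 0, 1],
  ],
)

```text
time: 1.77
position: [0.4598, 0.0311, 0.202]
tool_rot: [-2.158, -2.283, 0.001]
ft_force: [-0.2, -0.1, 0.8]
grip_width: 0.999
grip_force: 0.0
```

Emit:
step_arm(
  targets=[
    [-0.8, -3.4, -0.4, 0, 0, 0, 1],
    [-0.8, -3.4, -0.4, 0, 0, 0, 1],
    [-0.8, -3.4, -0.4, 0, 0, 0, 1],
    [-0.8, -3.4, -0.4, 0, 0, 0, 1],
    [-0.8, -3.4, -0.4, 0, 0, 0, 1],
  ],
)

```text
time: 2.18
position: [0.4197, -0.1388, 0.1822]
tool_rot: [-2.158, -2.283, -0.001]
ft_force: [0.2, -0.3, 0.6]
grip_width: 0.999
grip_force: 0.0
```

```bash
python3 - <<'E'
from h import *
s=ctrl.get_state(); print(s["position"],s["joint_positions"].round(2)); R=cv2.Rodrigues(s["tool_rot"])[0]; print("yaw",np.degrees(np.arctan2(R[1,1],R[0,1])),R[:,2].round(3))
for n in("top","side"):
    v=V(n,0); P,_=v.pts(v.d>0); P=P[(P[:,2]>.06)&(P[:,2]<.2)]
    for k,c,a in(("eraser",(.498,.1985),19.7),("card",(.5746,.0321),12),("note",(.568,-.136),5.4),("memo",(.425,.022),10)):
        a=np.radians(a); u=(P[:,:2]-c)@np.array([np.cos(a),np.sin(a)]); w=(P[:,:2]-c)@np.array([-np.sin(a),np.cos(a)])
        g=np.hypot(np.maximum(abs(u)-.095,0),np.maximum(abs(w)-.0375,0)); i=g.argmin(); print(n,k,"gap",g[i].round(3),P[i].round(3))
E
```

```text
[ 0.41971185 -0.13876046  0.18218696] [-0.47 -0.16  0.67  2.01  0.1   1.25  0.22]
yaw 3.2188349249278376 [ 0.     0.001 -1.   ]
top eraser gap 0.029 [0.624 0.178 0.153]
top card gap 0.018 [0.636 0.102 0.15 ]
top note gap 0.016 [ 0.46  -0.17   0.063]
top memo gap 0.088 [ 0.419 -0.107  0.06 ]
side eraser gap 0.028 [0.62  0.176 0.148]
side card gap 0.014 [0.63  0.096 0.149]
side note gap 0.03 [ 0.444 -0.159  0.073]
side memo gap 0.094 [ 0.412 -0.114  0.083]
```

Emit:
step_arm(
  targets=[
    [0.1, -0.2, -2.5, 0, 0, 0, 0.7],
    [0, 0, -2.5, 0, 0, 0, 0.5],
    [0, 0, -2.2, 0, 0, 0, 0.5],
    [0, 0, -0.8, 0, 0, 0, 0.5],
    [0, 0, 0, 0, 0, 0, 0.5],
  ],
)

```text
time: 2.6
position: [0.4198, -0.139, 0.1007]
tool_rot: [-2.156, -2.28, 0.005]
ft_force: [-0.2, 0.3, 0.9]
grip_width: 0.709
grip_force: 0.0
```

```bash
python3 - <<'E'
from h import *
T=V("top");S=V("side")
r=lambda v,b:cv2.resize(v.im[b[1]:b[3],b[0]:b[2],::-1],(395,590),interpolation=cv2.INTER_CUBIC)
cv2.imwrite("pics/c2.png",np.hstack([r(T,(330,235,430,385)),r(S,(310,230,430,410))]))
s=ctrl.get_state(); print(s["position"],s["grip_width"])
E
```

```text
[ 0.4220771  -0.1393094   0.10315853] 0.6135102972480131
```

View pics/c2.png

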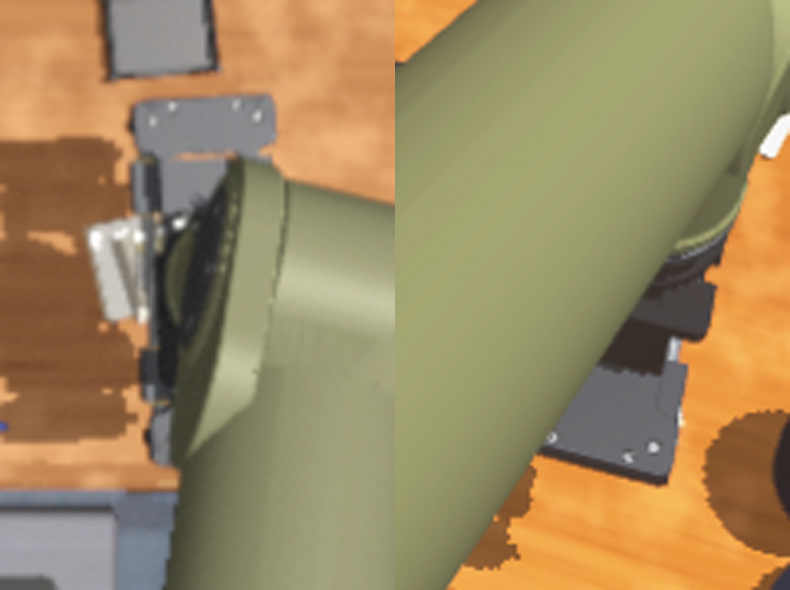

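Both views are hidden by the arm here: olive link over the stack, with only the card block's end showing near (112,270) in the left panel. So I keep the averaged measurements and feel for contact on the way down.

Emit:
step_arm(
  targets=[
    [0, -0.2, -1.0, 0, 0, 0, 0.5],
    [0, 0, -1.0, 0, 0, 0, 0.5],
    [0, 0, -0.4, 0, 0, 0, 0.5],
    [0, 0, 0, 0, 0, 0, 0.5],
    [0, 0, 0, 0, 0, 0, 0.5],
  ],
)

```text
time: 3.12
position: [0.4214, -0.1413, 0.0783]
tool_rot: [-2.158, -2.282, 0.001]
ft_force: [0.1, 0.2, 0.3]
grip_width: 0.502
grip_force: 0.0
```

```bash
python3 - <<'E'
from h import *
for i in range(3):
    s=ctrl.get_state(); print(s["position"].round(4),s["ft_force"].round(1),s["grip_width"],s["qd"].round(3))
E
```

```text
[ 0.4214 -0.1413  0.0783] [0.1 0.2 0.3] 0.5024566421981803 [ 0.001 -0.008  0.001 -0.012  0.     0.003 -0.002]
[ 0.4214 -0.1413  0.0783] [0.1 0.2 0.3] 0.5024566421981803 [ 0.001 -0.008  0.001 -0.012  0.     0.003 -0.002]
[ 0.4214 -0.1413  0.0783] [0.1 0.2 0.3] 0.5024566421981803 [ 0.001 -0.008  0.001 -0.012  0.     0.003 -0.002]
```

Position is on target with no contact. I close, then lift.

Emit:
step_arm(
  targets=[
    [0, 0, -0.1, 0, 0, 0, 0.3],
    [0, 0, 0, 0, 0, 0, 0.15],
    [0, 0, 0, 0, 0, 0, 0.15],
    [0, 0, 0, 0, 0, 0, 0.15],
    [0, 0, 0, 0, 0, 0, 0.15],
  ],
  force=10,
)

```text
time: 3.53
position: [0.4219, -0.1413, 0.0778]
tool_rot: [2.158, 2.283, 0.001]
ft_force: [-0.4, 0.3, 0.1]
grip_width: 0.263
grip_force: 10.0
```

Emit:
step_arm(
  targets=[
    [0, 0, 0, 0, 0, 0, 0.15],
    [0, 0, 0.3, 0, 0, 0, 0.15],
    [0, 0, 0.5, 0, 0, 0, 0.15],
    [0, 0, 1.5, 0, 0, 0, 0.15],
    [0, 0, 2.5, 0, 0, 0, 0.15],
  ],
)

```text
time: 3.95
position: [0.4198, -0.1411, 0.1246]
tool_rot: [-2.156, -2.28, 0.005]
ft_force: [-0.6, 1.2, 0.1]
grip_width: 0.263
grip_force: 10.0
```

Emit:
step_arm(
  targets=[
    [0.4, 1.5, 1.0, 0, 0, 0.8, 0.15],
    [0.7, 2.8, 1.0, 0, 0, 1.5, 0.15],
    [0.7, 3.0, 1.0, 0, 0, 1.5, 0.15],
    [0.7, 3.0, 0.5, 0, 0, 1.5, 0.15],
    [0.7, 3.0, 0, 0, 0, 1.5, 0.15],
  ],
)

```text
time: 4.37
position: [0.4549, -0.0069, 0.1626]
tool_rot: [2.017, 2.406, 0.005]
ft_force: [-0.5, -0.4, -1.2]
grip_width: 0.265
grip_force: 10.0
```

Emit:
step_arm(
  targets=[
    [0.7, 3.0, 0, 0, 0, 1.5, 0.15],
    [0.7, 3.0, 0, 0, 0, 1.5, 0.15],
    [0.7, 3.0, 0, 0, 0, 1.5, 0.15],
    [0.7, 3.0, 0, 0, 0, 1.5, 0.15],
    [0.7, 3.0, 0, 0, 0, 1.5, 0.15],
  ],
)

```text
time: 4.78
position: [0.4889, 0.1433, 0.1611]
tool_rot: [1.855, 2.535, 0.001]
ft_force: [1.0, -0.7, 0.3]
grip_width: 0.262
grip_force: 10.0
```

Emit:
step_arm(
  targets=[
    [0.7, 3.0, 0, 0, 0, 1.7, 0.15],
    [0.3, 2.5, 0, 0, 0, 0.5, 0.15],
    [0, 0, 0, 0, 0, 0, 0.15],
    [0, 0, 0, 0, 0, 0, 0.15],
    [0, 0, 0, 0, 0, 0, 0.15],
  ],
)

```text
time: 5.2
position: [0.4987, 0.1958, 0.1607]
tool_rot: [1.809, 2.568, -0.001]
ft_force: [-0.2, -0.1, -0.9]
grip_width: 0.264
grip_force: 10.0
```

```bash
cat >> h.py <<'E'
def st():
    s=ctrl.get_state(); R=cv2.Rodrigues(s["tool_rot"])[0]; print("t",round(s["time"],1),(s["position"]*1000).round(1),"yaw",np.degrees(np.arctan2(R[1,1],R[0,1])).round(1),R[:,2].round(3),"q",s["joint_positions"].round(2),s["grip_width"],s["ft_force"].round(1))
def show(T,S,bt,bs,f,k=1):
    r=lambda v,b:cv2.resize(v.im[b[1]:b[3],b[0]:b[2],::-1],(395,395),interpolation=cv2.INTER_CUBIC)
    cv2.imwrite(f,np.hstack([r(T,bt),r(S,bs)]))
E
python3 - <<'E'
from h import *
st()
T=V("top");S=V("side")
for n,v,b in(("top",T,(345,275,405,325)),("side",S,(335,322,408,378))):
    P,px=v.pts(box(v,b)); z=P[:,2]; o=.002 if n=="top" else -.0015
    for nm,lo,hi in(("er",.079,.3),("note",.069,.080),("memo",.049,.062),("card",.024,.036)):
        s=(z>lo+o)&(z<hi+o)
        if s.sum()>8: print(n,nm,s.sum(),np.median(z[s]).round(4),rect(P[s]))
show(T,S,(190,180,310,300),(160,200,300,340),"pics/c3.png")
E
```

```text
t 5.2 [498.7 195.8 160.7] yaw 19.7 [-0.    -0.001 -1.   ] q [-0.78  0.12  0.38  1.83 -0.05  1.2  -0.04] 0.26430110368416204 [-0.2 -0.1 -0.9]
top note 372 0.0766 [ 425.3 -141.9   39.    52.6   13.1]
top memo 330 0.057 [ 426.6 -144.6   52.3   77.8   17.4]
top card 236 0.032 [ 428.7 -138.2   59.8   92.8   12.5]
side note 598 0.0738 [ 421.2 -144.7   39.3   50.8   13. ]
side memo 516 0.0538 [ 422.5 -147.7   52.2   76.7   17.3]
side card 312 0.0287 [ 423.  -142.5   62.1   92.1   13. ]
```

View pics/c3.png

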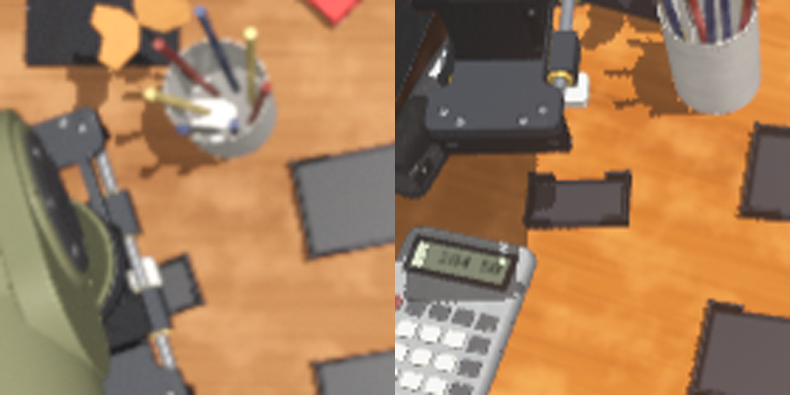

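The eraser is held level (white end at (148,275) left, (575,92) right). I descend over the tray.

Emit:
step_arm(
  targets=[
    [0, 0.25, -3, 0, 0, 0, 0.15],
    [0, 0, -3.5, 0, 0, 0, 0.15],
    [0, 0, -3.5, 0, 0, 0, 0.15],
    [0, 0, -2.5, 0, 0, 0, 0.15],
    [0, 0, -1.5, 0, 0, 0, 0.15],
  ],
)

```text
time: 5.72
position: [0.4968, 0.1969, 0.0177]
tool_rot: [-1.81, -2.566, 0.006]
ft_force: [-0.2, 0.3, 0.3]
grip_width: 0.263
grip_force: 10.0
```

Emit:
step_arm(
  targets=[
    [0, 0, -0.5, 0, 0, 0, 0.15],
    [0, 0, -0.4, 0, 0, 0, 0.15],
    [0, 0, -0.3, 0, 0, 0, 0.15],
    [0, 0, 0, 0, 0, 0, 0.15],
    [0, 0, 0, 0, 0, 0, 0.15],
  ],
)

```text
time: 6.13
position: [0.4996, 0.1994, 0.0097]
tool_rot: [1.808, 2.568, 0.003]
ft_force: [-0.0, 0.4, 0.3]
grip_width: 0.262
grip_force: 10.0
```

Emit:
step_arm(
  targets=[
    [-0.1, -0.1, -0.15, 0, 0, 0, 0.15],
    [0, 0, -0.1, 0, 0, 0, 0.15],
    [0, 0, 0, 0, 0, 0, 0.15],
    [0, 0, 0, 0, 0, 0, 0.4],
    [0, 0, 0, 0, 0, 0, 0.4],
  ],
)

```text
time: 6.55
position: [0.4978, 0.1983, 0.0062]
tool_rot: [1.808, 2.569, 0.0]
ft_force: [0.2, -0.1, -0.8]
grip_width: 0.339
grip_force: 0.0
```

Emit:
step_arm(
  targets=[
    [0, 0, 0, 0, 0, 0, 0.4],
    [0, 0, 0, 0, 0, 0, 0.4],
    [0, 0, 0.5, 0, 0, 0, 0.4],
    [0, 0, 2.5, 0, 0, 0, 0.4],
    [0, 0, 4, 0, 0, 0, 0.6],
  ],
)

```text
time: 6.97
position: [0.4945, 0.1967, 0.0734]
tool_rot: [-1.806, -2.566, 0.012]
ft_force: [1.3, 0.7, 0.5]
grip_width: 0.428
grip_force: 0.0
```

Emit:
step_arm(
  targets=[
    [0, 0, 4, 0, 0, 0, 0.7],
    [-0.4, -1.5, 4, 0, 0, -1, 0.7],
    [-0.7, -3.3, 0, 0, 0, -1, 0.7],
    [-0.7, -3.5, 0, 0, 0, -1, 0.7],
    [-0.7, -3.5, 0, 0, 0, -1, 0.7],
  ],
)

```text
time: 7.38
position: [0.4729, 0.0797, 0.1562]
tool_rot: [1.896, 2.504, 0.003]
ft_force: [0.6, -1.1, 1.1]
grip_width: 0.689
grip_force: 0.0
```

```bash
python3 - <<'E'
from h import *
st()
T=V("top");S=V("side")
for n,v,b in(("top",T,(208,248,262,292)),("side",S,(195,250,252,290))):
    hs=v.hsv; P,px=v.pts(box(v,b)); z=P[:,2]; h=hs[px[:,1],px[:,0]]; s=(z>.011)&(((h[:,2]>190)&(h[:,1]<60))|((h[:,0]>95)&(h[:,1]>90)))
    print(n,s.sum(),np.median(z[s]),rect(P[s]))
show(T,S,(190,230,280,320),(180,230,270,320),"pics/c4.png")
E
```

```text
t 7.4 [472.9  79.7 156.2] yaw 15.7 [ 0.002  0.001 -1.   ] q [-0.69 -0.01  0.47  1.97  0.01  1.18  0.05] 0.688617966774674 [ 0.6 -1.1  1.1]
top 0 nan [0. 0. 0. 0. 0.]
side 64 0.014004479349217318 [495.8 198.5  18.5  51.7  17.8]
  return _methods._mean(a, axis=axis, dtype=dtype,
  ret = ret.dtype.type(ret / rcount)
```

View pics/c4.png

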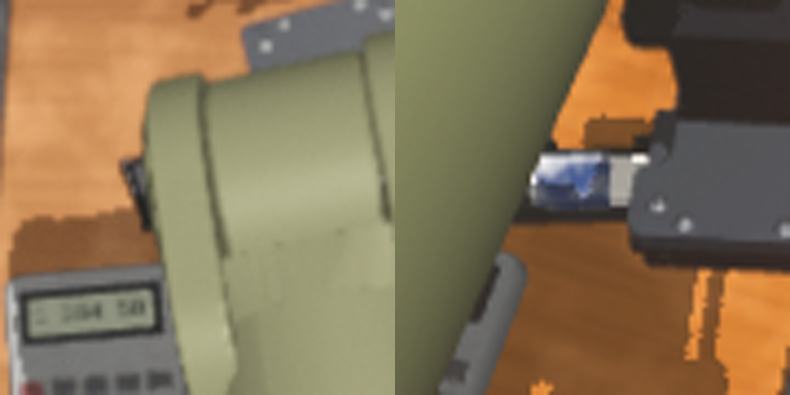

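The eraser lies in its tray (right panel, (590,180)), with its top at rim height. Now the note pad.

Emit:
step_arm(
  targets=[
    [-0.9, -3.8, 0, 0, 0, -0.5, 0.7],
    [-0.9, -3.8, 0, 0, 0, -0.5, 0.7],
    [-0.9, -3.8, 0, 0, 0, -0.5, 0.7],
    [-0.8, -3.8, 0, 0, 0, -0.6, 0.7],
    [-0.8, -3.8, 0, 0, 0, -0.6, 0.7],
  ],
)

```text
time: 7.9
position: [0.4294, -0.1105, 0.1553]
tool_rot: [1.955, 2.459, 0.002]
ft_force: [1.4, -0.1, -1.0]
grip_width: 0.703
grip_force: 0.0
```

Emit:
step_arm(
  targets=[
    [-0.6, -2.5, -1, 0, 0, 0, 0.7],
    [0, 0, -2.5, 0, 0, 0, 0.65],
    [0, 0, -2, 0, 0, 0, 0.65],
    [0, 0, 0, 0, 0, 0, 0.65],
    [0, 0, 0, 0, 0, 0, 0.65],
  ],
)

```text
time: 8.32
position: [0.4233, -0.134, 0.0997]
tool_rot: [-1.954, -2.458, 0.002]
ft_force: [-0.1, -0.0, 0.3]
grip_width: 0.659
grip_force: 0.0
```

Emit:
step_arm(
  targets=[
    [0, -0.9, 0, 0, 0, 0, 0.65],
    [0, 0, -1.5, 0, 0, 0, 0.65],
    [0, 0, -1.5, 0, 0, 0, 0.65],
    [0, 0, -0.7, 0, 0, 0, 0.65],
    [0, 0, -0.4, 0, 0, 0, 0.65],
  ],
)

```text
time: 8.73
position: [0.4242, -0.1436, 0.0591]
tool_rot: [1.955, 2.459, -0.0]
ft_force: [-0.2, -0.4, 0.9]
grip_width: 0.65
grip_force: 0.0
```

Emit:
step_arm(
  targets=[
    [0, 0, 0, 0, 0, 0, 0.65],
    [0, 0, 0, 0, 0, 0, 0.5],
    [0, 0, 0, 0, 0, 0, 0.35],
    [0, 0, 0, 0, 0, 0, 0.35],
    [0, 0, 0, 0, 0, 0, 0.35],
  ],
)

```text
time: 9.15
position: [0.4243, -0.1434, 0.0595]
tool_rot: [1.955, 2.458, 0.001]
ft_force: [0.5, 1.2, 2.9]
grip_width: 0.437
grip_force: 10.2
```

Emit:
step_arm(
  targets=[
    [0, 0, 0, 0, 0, 0, 0.35],
    [0, 0, 0.3, 0, 0, 0, 0.35],
    [0, 0, 0.5, 0, 0, 0, 0.35],
    [0, 0, 1.5, 0, 0, 0, 0.35],
    [0, 0, 2.5, 0, 0, 0, 0.35],
  ],
)

```text
time: 9.57
position: [0.4218, -0.1431, 0.1059]
tool_rot: [-1.953, -2.456, 0.005]
ft_force: [0.9, 0.4, -1.9]
grip_width: 0.437
grip_force: 10.0
```

Emit:
step_arm(
  targets=[
    [0.5, 0, 2.5, 0, 0, 0, 0.35],
    [1.5, 0.1, 1, 0, 0, -1, 0.35],
    [2.5, 0.1, 0, 0, 0, -1.5, 0.35],
    [3, 0.2, 0, 0, 0, -1.5, 0.35],
    [3, 0.2, 0, 0, 0, -1.5, 0.35],
  ],
)

```text
time: 9.98
position: [0.5303, -0.137, 0.1429]
tool_rot: [2.072, 2.361, 0.003]
ft_force: [-0.6, -0.4, 0.5]
grip_width: 0.435
grip_force: 10.0
```

Emit:
step_arm(
  targets=[
    [2.5, 0.15, 0, 0, 0, -1.2, 0.35],
    [1.4, 0, 0, 0, 0, -0.9, 0.35],
    [0, 0, -2.5, 0, 0, 0, 0.35],
    [0, 0, -3.5, 0, 0, 0, 0.35],
    [0, 0, -3, 0, 0, 0, 0.35],
  ],
)

```text
time: 10.4
position: [0.5684, -0.1357, 0.0511]
tool_rot: [2.113, 2.324, 0.001]
ft_force: [0.3, -0.1, -0.7]
grip_width: 0.435
grip_force: 10.0
```

Emit:
step_arm(
  targets=[
    [0, 0, -1.5, 0, 0, 0, 0.35],
    [0, 0, 0, 0, 0, 0, 0.35],
    [0, 0, 0, 0, 0, 0, 0.35],
    [0, 0, 0, 0, 0, 0, 0.35],
    [0, 0, 0, 0, 0, 0, 0.35],
  ],
)

```text
time: 10.82
position: [0.5693, -0.1362, 0.0389]
tool_rot: [2.112, 2.322, 0.003]
ft_force: [0.3, 1.2, -0.4]
grip_width: 0.434
grip_force: 10.0
```

```bash
python3 -c "
from h import *
st()"
```

```text
t 10.8 [ 569.3 -136.2   38.9] yaw 5.4 [ 0.003 -0.    -1.   ] q [-0.39  0.41  0.7   1.84 -0.31  1.    0.53] 0.4338304085181766 [ 0.3  1.2 -0.4]
```

Emit:
step_arm(
  targets=[
    [-0.1, 0, -1.0, 0, 0, 0, 0.35],
    [0, 0, -1.0, 0, 0, 0, 0.35],
    [0, 0, -0.6, 0, 0, 0, 0.35],
    [0, 0, -0.4, 0, 0, 0, 0.35],
    [0, 0, 0, 0, 0, 0, 0.35],
  ],
)

```text
time: 11.23
position: [0.5664, -0.1359, 0.0062]
tool_rot: [-2.114, -2.323, 0.001]
ft_force: [-1.1, -0.4, -1.2]
grip_width: 0.437
grip_force: 10.0
```

Emit:
step_arm(
  targets=[
    [0, 0, -0.1, 0, 0, 0, 0.35],
    [0, 0, 0, 0, 0, 0, 0.35],
    [0, 0, 0, 0, 0, 0, 0.6],
    [0, 0, 0, 0, 0, 0, 0.6],
    [0, 0, 0, 0, 0, 0, 0.6],
  ],
)

```text
time: 11.65
position: [0.5668, -0.1358, 0.0056]
tool_rot: [2.114, 2.324, -0.0]
ft_force: [0.1, 0.8, -0.2]
grip_width: 0.564
grip_force: 0.0
```

Emit:
step_arm(
  targets=[
    [0, 0, 0.5, 0, 0, 0, 0.6],
    [0, 0, 2, 0, 0, 0, 0.7],
    [0, 0, 4, 0, 0, 0, 0.75],
    [-1, 0, 3.5, 0, 0, 2, 0.8],
    [-2.5, -0.2, 0, 0, 0, 2, 0.8],
  ],
)

```text
time: 12.07
position: [0.5386, -0.1388, 0.1131]
tool_rot: [2.02, 2.39, 0.011]
ft_force: [0.2, -1.5, 0.7]
grip_width: 0.771
grip_force: 0.0
```

Emit:
step_arm(
  targets=[
    [-3, -0.2, 0, 0, 0, 2, 0.8],
    [-3, -0.2, 0, 0, 0, 2, 0.8],
    [-3, -0.2, 0, 0, 0, 2, 0.8],
    [-1.8, -0.2, 0, 0, 0, 2, 0.8],
    [0, 0, 0, 0, 0, 0, 0.8],
  ],
)

```text
time: 12.48
position: [0.4201, -0.1461, 0.1056]
tool_rot: [-1.859, -2.529, -0.003]
ft_force: [0.9, 0.1, -0.2]
grip_width: 0.798
grip_force: 0.0
```

```bash
cat >> h.py <<'E'
def look(v,c,zmin,zmax,n,r=.08):
    P,_=v.pts(v.d>0); o=.002 if n=="top" else -.0015
    q=(abs(P[:,0]-c[0])<r)&(abs(P[:,1]-c[1])<r)&(P[:,2]>zmin+o)&(P[:,2]<zmax+o)
    print(n,q.sum(),(np.median(P[q,2])-o).round(4) if q.sum() else "",rect(P[q]) if q.sum()>4 else "")
E
python3 - <<'E'
from h import *
st()
T=V("top");S=V("side")
for n,v in(("top",T),("side",S)):
    look(v,(.568,-.136),.019,.03,n,.05); look(v,(.425,-.145),.049,.062,n)
show(T,S,(330,200,430,340),(310,240,430,400),"pics/c5.png")
E
```

```text
t 12.5 [ 420.1 -146.1  105.6] yaw 17.4 [-0.001  0.003 -1.   ] q [-0.49 -0.05  0.76  2.1   0.04  1.08  0.55] 0.7981399036350475 [ 0.9  0.1 -0.2]
top 341 0.0239 [ 569.8 -133.7   54.3   66.6    4.1]
top 218 0.0548 [ 424.4 -137.    51.9   62.1   17.5]
side 0  
side 0
```

View pics/c5.png

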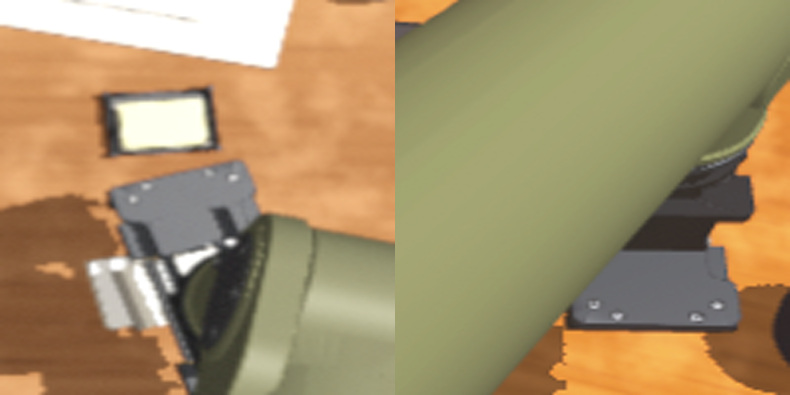

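The note pad lies square inside its tray (left panel, (162,122)), with its top at 24 mm as it should be. Now the memo pad.

Emit:
step_arm(
  targets=[
    [0.4, 0, -1, 0, 0, 0, 0.85],
    [0, 0, -2, 0, 0, 0, 0.85],
    [0, 0, -2, 0, 0, 0, 0.85],
    [0, 0, -1, 0, 0, 0, 0.85],
    [0, 0, -0.5, 0, 0, 0, 0.85],
  ],
  force=14,
)

```text
time: 13.0
position: [0.4276, -0.1459, 0.0396]
tool_rot: [-1.859, -2.531, 0.004]
ft_force: [-1.1, -0.6, 0.1]
grip_width: 0.849
grip_force: 0.0
```

Emit:
step_arm(
  targets=[
    [0, 0, -0.4, 0, 0, 0, 0.85],
    [0, 0, 0, 0, 0, 0, 0.85],
    [0, 0, 0, 0, 0, 0, 0.85],
    [0, 0, 0, 0, 0, 0, 0.85],
    [0, 0, 0, 0, 0, 0, 0.85],
  ],
)

```text
time: 13.42
position: [0.4285, -0.1459, 0.0376]
tool_rot: [1.859, 2.531, 0.002]
ft_force: [-0.7, 0.5, -0.2]
grip_width: 0.848
grip_force: 0.0
```

Emit:
step_arm(
  targets=[
    [-0.35, 0, -0.2, 0, 0, 0, 0.85],
    [0, 0, 0, 0, 0, 0, 0.85],
    [0, 0, 0, 0, 0, 0, 0.65],
    [0, 0, 0, 0, 0, 0, 0.5],
    [0, 0, 0, 0, 0, 0, 0.5],
  ],
)

```text
time: 13.83
position: [0.4244, -0.1458, 0.035]
tool_rot: [1.859, 2.532, 0.0]
ft_force: [0.4, 0.1, -0.6]
grip_width: 0.701
grip_force: 0.0
```

Emit:
step_arm(
  targets=[
    [0, 0, 0, 0, 0, 0, 0.5],
    [0, 0, 0, 0, 0, 0, 0.5],
    [0, 0, 0.3, 0, 0, 0, 0.5],
    [0, 0, 0.5, 0, 0, 0, 0.5],
    [0, 0, 1.5, 0, 0, 0, 0.5],
  ],
)

```text
time: 14.25
position: [0.4227, -0.1456, 0.057]
tool_rot: [-1.858, -2.53, 0.004]
ft_force: [0.3, 0.2, -1.2]
grip_width: 0.589
grip_force: 14.0
```

```bash
python3 -c "
from h import *
st()"
```

```text
t 14.2 [ 422.7 -145.6   57. ] yaw 17.4 [-0.004 -0.    -1.   ] q [-0.49  0.04  0.78  2.14 -0.04  0.97  0.62] 0.5890237450700202 [ 0.3  0.2 -1.2]
```

Emit:
step_arm(
  targets=[
    [0, 0, 2.5, 0, 0, 0, 0.5],
    [0.3, 0.7, 2, 0, 0, 0, 0.5],
    [0.3, 2, 0, 0, 0, -1, 0.5],
    [0, 2.8, 0, 0, 0, -1.6, 0.5],
    [0, 3, 0, 0, 0, -1.6, 0.5],
  ],
)

```text
time: 14.67
position: [0.4308, -0.0608, 0.104]
tool_rot: [1.955, 2.457, 0.002]
ft_force: [0.5, 0.5, -0.8]
grip_width: 0.585
grip_force: 14.0
```

Emit:
step_arm(
  targets=[
    [0, 3, 0, 0, 0, -1.6, 0.5],
    [0, 2.8, 0, 0, 0, -1.6, 0.5],
    [-0.3, 2, 0, 0, 0, 0, 0.5],
    [-0.3, 0.5, 0, 0, 0, 0, 0.5],
    [0, 0, 0, 0, 0, 0, 0.5],
  ],
)

```text
time: 15.08
position: [0.4238, 0.0233, 0.1031]
tool_rot: [-2.015, -2.41, 0.0]
ft_force: [-0.6, -0.7, -1.2]
grip_width: 0.586
grip_force: 14.0
```

Emit:
step_arm(
  targets=[
    [0, 0, -1.5, 0, 0, 0, 0.5],
    [0, 0, -2.5, 0, 0, 0, 0.5],
    [0, 0, -2, 0, 0, 0, 0.5],
    [0, 0, 0, 0, 0, 0, 0.5],
    [0, 0, 0, 0, 0, 0, 0.5],
  ],
)

```text
time: 15.5
position: [0.4236, 0.0205, 0.0426]
tool_rot: [-2.021, -2.404, 0.004]
ft_force: [0.4, 1.1, -0.7]
grip_width: 0.582
grip_force: 14.0
```

```bash
python3 - <<'E'
from h import *
st()
T=V("top");S=V("side")
for n,v in(("top",T),("side",S)): look(v,(.427,-.14),.02,.04,n,.07)
E
```

```text
t 15.5 [423.6  20.5  42.6] yaw 9.9 [-0.002 -0.002 -1.   ] q [-0.67  0.01  0.56  2.2  -0.01  0.93  0.07] 0.5822598940221554 [ 0.4  1.1 -0.7]
top 948 0.03 [ 428.7 -138.8   60.3   93.6   13.4]
side 1538 0.0304 [ 424.9 -142.    60.8   92.    13. ]
```

Emit:
step_arm(
  targets=[
    [0.1, 0.1, -1.2, 0, 0, 0, 0.5],
    [0, 0, -1, 0, 0, 0, 0.5],
    [0, 0, -0.7, 0, 0, 0, 0.5],
    [0, 0, -0.3, 0, 0, 0, 0.5],
    [0, 0, 0, 0, 0, 0, 0.5],
  ],
)

```text
time: 16.02
position: [0.4248, 0.0229, 0.0104]
tool_rot: [-2.019, -2.406, 0.002]
ft_force: [-0.4, -0.8, -0.6]
grip_width: 0.587
grip_force: 14.0
```

Emit:
step_arm(
  targets=[
    [0, 0, 0, 0, 0, 0, 0.5],
    [0, 0, 0, 0, 0, 0, 0.5],
    [0, 0, 0, 0, 0, 0, 0.5],
    [0, 0, 0, 0, 0, 0, 0.5],
    [0, 0, 0, 0, 0, 0, 0.5],
  ],
)

```text
time: 16.43
position: [0.4255, 0.0232, 0.0112]
tool_rot: [2.019, 2.407, 0.001]
ft_force: [-1.3, -0.4, -0.8]
grip_width: 0.583
grip_force: 14.0
```

Emit:
step_arm(
  targets=[
    [0, -0.1, -0.2, 0, 0, 0, 0.5],
    [0, 0, 0, 0, 0, 0, 0.5],
    [0, 0, 0, 0, 0, 0, 0.8],
    [0, 0, 0, 0, 0, 0, 0.8],
    [0, 0, 0, 0, 0, 0, 0.8],
  ],
)

```text
time: 16.85
position: [0.4253, 0.0221, 0.0089]
tool_rot: [2.019, 2.407, -0.0]
ft_force: [-0.5, -0.3, -0.1]
grip_width: 0.729
grip_force: 0.0
```

Emit:
step_arm(
  targets=[
    [0, 0, 0, 0, 0, 0, 0.8],
    [0, 0, 0.5, 0, 0, 0, 0.8],
    [0, 0, 2, 0, 0, 0, 0.9],
    [0, -0.5, 3.5, 0, 0, 0.5, 0.95],
    [0.3, -2.5, 2, 0, 0, 0.5, 1],
  ],
)

```text
time: 17.27
position: [0.429, -0.005, 0.0914]
tool_rot: [1.991, 2.43, 0.004]
ft_force: [2.2, 0.1, 0.5]
grip_width: 0.94
grip_force: 0.0
```

Emit:
step_arm(
  targets=[
    [0, -3.3, 0, 0, 0, 0.5, 1],
    [0, -3.3, 0, 0, 0, 0.5, 1],
    [0, -3.3, 0, 0, 0, 0.6, 1],
    [-0.2, -2, 0, 0, 0, 0.6, 1],
    [0, -1.2, 0, 0, 0, 0, 1],
  ],
)

```text
time: 17.68
position: [0.4258, -0.142, 0.0896]
tool_rot: [1.955, 2.458, 0.0]
ft_force: [0.3, 0.2, 0.5]
grip_width: 1.0
grip_force: 0.0
```

```bash
python3 - <<'E'
from h import *
st()
T=V("top");S=V("side")
for n,v in(("top",T),("side",S)): look(v,(.425,.022),.022,.035,n,.06)
show(T,S,(265,210,345,340),(240,250,360,380),"pics/c6.png")
E
```

```text
t 17.7 [ 425.8 -142.    89.6] yaw 13.0 [ 0.001 -0.    -1.   ] q [-0.5  -0.02  0.77  2.11  0.01  1.04  0.49] 1.000254302438152 [0.3 0.2 0.5]
top 684 0.0291 [426.9  23.6  51.9  77.   10.1]
side 0
```

View pics/c6.png

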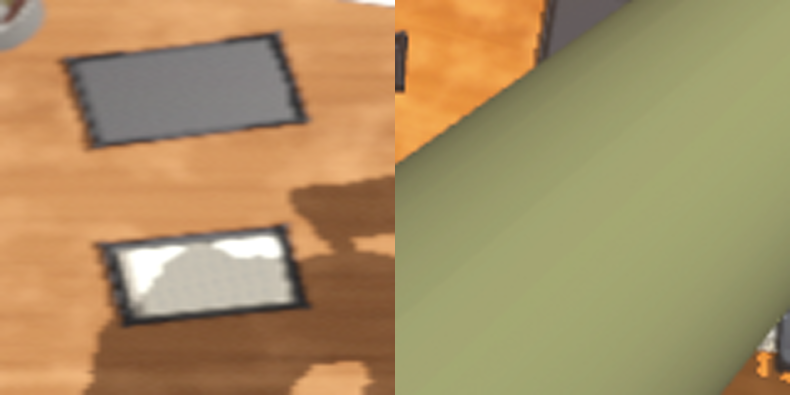

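The memo pad sits in its tray (left panel, (205,275)), centred on it and with its top at 29 mm. Now the card block.

Emit:
step_arm(
  targets=[
    [0.1, 0.1, -2.5, 0, 0, 0, 1],
    [0, 0, -2.5, 0, 0, 0, 1],
    [0, 0, -1.5, 0, 0, 0, 1],
    [0, 0, -1, 0, 0, 0, 1],
    [0, 0, -0.3, 0, 0, 0, 1],
  ],
  force=20,
)

```text
time: 18.2
position: [0.4262, -0.1366, 0.0095]
tool_rot: [-1.948, -2.462, 0.003]
ft_force: [-0.4, 0.4, 1.3]
grip_width: 0.996
grip_force: 0.0
```

Emit:
step_arm(
  targets=[
    [0, 0, 0, 0, 0, 0, 1],
    [0, 0, 0, 0, 0, 0, 0.7],
    [0, 0, 0, 0, 0, 0, 0.55],
    [0, 0, 0, 0, 0, 0, 0.55],
    [0, 0, 0, 0, 0, 0, 0.55],
  ],
)

```text
time: 18.62
position: [0.428, -0.1378, 0.0116]
tool_rot: [1.95, 2.461, 0.002]
ft_force: [-0.4, -0.1, 0.1]
grip_width: 0.778
grip_force: 0.0
```

Emit:
step_arm(
  targets=[
    [0, 0, 0, 0, 0, 0, 0.55],
    [0, 0, 0, 0, 0, 0, 0.55],
    [0, 0, 0, 0, 0, 0, 0.55],
    [0, 0, 0, 0, 0, 0, 0.55],
    [0, 0, 0, 0, 0, 0, 0.55],
  ],
)

```text
time: 19.03
position: [0.4276, -0.1379, 0.0113]
tool_rot: [1.951, 2.462, 0.001]
ft_force: [-1.5, 0.5, 5.3]
grip_width: 0.666
grip_force: 20.0
```

Emit:
step_arm(
  targets=[
    [0, 0, 0.5, 0, 0, 0, 0.55],
    [0, 0, 1.5, 0, 0, 0, 0.55],
    [0, 0, 3, 0, 0, 0, 0.55],
    [0.5, 0.6, 3, 0, 0, 0, 0.55],
    [1.5, 1.8, 1.5, 0, 0, 0, 0.55],
  ],
)

```text
time: 19.45
position: [0.4469, -0.1168, 0.1086]
tool_rot: [1.957, 2.455, 0.002]
ft_force: [0.7, -1.1, -1.7]
grip_width: 0.664
grip_force: 20.0
```

Emit:
step_arm(
  targets=[
    [2.2, 2.5, 0, 0, 0, 0, 0.55],
    [2.2, 2.5, 0, 0, 0, 0, 0.55],
    [2.2, 2.5, 0, 0, 0, 0, 0.55],
    [2.2, 2.5, 0, 0, 0, -0.5, 0.55],
    [2, 2.4, 0, 0, 0, -0.5, 0.55],
  ],
)

```text
time: 19.87
position: [0.556, 0.0118, 0.1056]
tool_rot: [-1.972, -2.445, 0.0]
ft_force: [-0.5, -0.5, -0.8]
grip_width: 0.666
grip_force: 20.0
```

Emit:
step_arm(
  targets=[
    [1.4, 1.7, 0, 0, 0, 0, 0.55],
    [0.5, 0.7, 0, 0, 0, 0, 0.55],
    [0, 0, 0, 0, 0, 0, 0.55],
    [0, 0, 0, 0, 0, 0, 0.55],
    [0, 0, 0, 0, 0, 0, 0.55],
  ],
)

```text
time: 20.28
position: [0.5732, 0.032, 0.1057]
tool_rot: [-1.975, -2.443, 0.002]
ft_force: [-0.7, 0.3, -1.8]
grip_width: 0.664
grip_force: 20.0
```

```bash
python3 -c "
from h import *
st()"
```

```text
t 20.3 [573.2  32.  105.7] yaw 12.1 [-0.001 -0.001 -1.   ] q [-0.66  0.28  0.65  1.8  -0.19  1.12  0.26] 0.6635501942778347 [-0.7  0.3 -1.8]
```

Emit:
step_arm(
  targets=[
    [0.15, 0.2, -2, 0, 0, 0, 0.55],
    [0, 0, -2.5, 0, 0, 0, 0.55],
    [0, 0, -2, 0, 0, 0, 0.55],
    [0, 0, 0, 0, 0, 0, 0.55],
    [0, 0, 0, 0, 0, 0, 0.55],
  ],
)

```text
time: 20.7
position: [0.5744, 0.0344, 0.0406]
tool_rot: [-1.975, -2.442, 0.003]
ft_force: [0.7, -1.0, -1.0]
grip_width: 0.665
grip_force: 20.0
```

```bash
python3 - <<'E'
from h import *
st()
S=V("side");T=V("top")
for n,v in(("top",T),("side",S)): look(v,(.575,.033),.05,.065,n,.08)
show(T,S,(265,200,345,290),(250,210,370,330),"pics/c7.png")
E
```

```text
t 20.7 [574.4  34.4  40.6] yaw 12.1 [-0.002 -0.001 -1.   ] q [-0.63  0.37  0.62  1.85 -0.25  1.    0.31] 0.6653152406150363 [ 0.7 -1.  -1. ]
top 22 0.0594 [567.2 -12.1   5.7  19.5 -78.3]
side 229 0.0587 [595.1  42.1  55.5 144.1 -18.3]
```

View pics/c7.png

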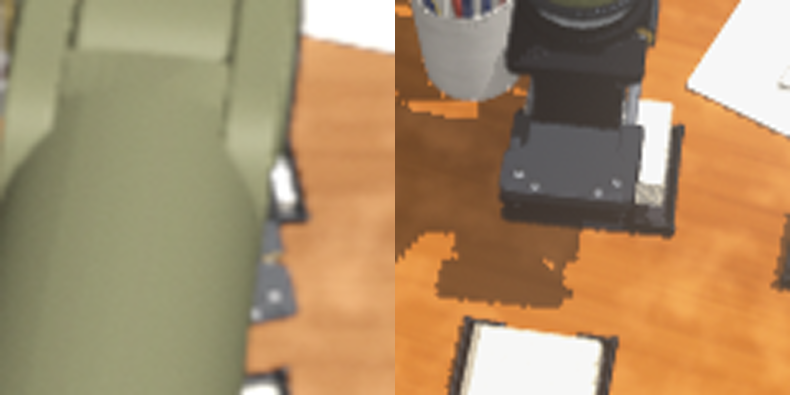

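The card block hangs level over its tray: its white right end is at (655,150) and the tray's right wall at (678,160). I lower and release it.

Emit:
step_arm(
  targets=[
    [0, 0, -1, 0, 0, 0, 0.55],
    [0, 0, -0.8, 0, 0, 0, 0.55],
    [0, 0, -0.5, 0, 0, 0, 0.55],
    [0, 0, -0.1, 0, 0, 0, 0.55],
    [0, 0, 0, 0, 0, 0, 0.55],
  ],
)

```text
time: 21.22
position: [0.5753, 0.0361, 0.0163]
tool_rot: [-1.972, -2.445, 0.002]
ft_force: [0.7, 0.2, -2.3]
grip_width: 0.667
grip_force: 20.0
```

Emit:
step_arm(
  targets=[
    [0, 0, 0, 0, 0, 0, 0.55],
    [0, 0, 0, 0, 0, 0, 0.55],
    [0, 0, 0, 0, 0, 0, 0.55],
    [0, 0, 0, 0, 0, 0, 0.55],
    [0, 0, 0, 0, 0, 0, 0.55],
  ],
)

```text
time: 21.63
position: [0.576, 0.0362, 0.0171]
tool_rot: [1.972, 2.445, 0.001]
ft_force: [0.3, 0.6, -1.0]
grip_width: 0.662
grip_force: 20.0
```

Emit:
step_arm(
  targets=[
    [-0.1, -0.15, -0.15, 0, 0, 0, 0.55],
    [0, 0, 0, 0, 0, 0, 0.55],
    [0, 0, 0, 0, 0, 0, 0.85],
    [0, 0, 0, 0, 0, 0, 0.85],
    [0, 0, 0, 0, 0, 0, 0.85],
  ],
)

```text
time: 22.05
position: [0.5751, 0.0346, 0.0157]
tool_rot: [1.972, 2.445, 0.001]
ft_force: [0.5, 1.0, -0.2]
grip_width: 0.8
grip_force: 0.0
```

Emit:
step_arm(
  targets=[
    [0, 0, 0, 0, 0, 0, 0.85],
    [0, 0, 0.5, 0, 0, 0, 0.85],
    [0, 0, 2, 0, 0, 0, 0.9],
    [0, 0, 4, 0, 0, 0, 0.95],
    [0, 0, 4, 0, 0, 0, 1],
  ],
)

```text
time: 22.47
position: [0.5734, 0.0343, 0.1207]
tool_rot: [-1.972, -2.444, 0.005]
ft_force: [1.2, 1.3, 0.2]
grip_width: 0.952
grip_force: 0.0
```

Emit:
step_arm(
  targets=[
    [0, 0, 4, 0, 0, 0, 1],
    [0, 0, 4, 0, 0, 0, 1],
    [-1, -3, 2, 0, 0, 0, 1],
    [-1, -3.5, 0, 0, 0, 0, 1],
    [-1, -3.5, 0, 0, 0, 0, 1],
  ],
)

```text
time: 22.88
position: [0.5457, -0.0661, 0.2229]
tool_rot: [1.968, 2.445, 0.005]
ft_force: [0.2, -1.4, -0.9]
grip_width: 0.998
grip_force: 0.0
```

Emit:
step_arm(
  targets=[
    [-1, -3.5, 0, 0, 0, 0, 1],
    [-1, -3.5, 0, 0, 0, 0, 1],
    [-1, -3.5, 0, 0, 0, 0, 1],
    [-1, -3.5, 0, 0, 0, 0, 1],
    [0, 0, 0, 0, 0, 0, 1],
  ],
)

```text
time: 23.3
position: [0.5011, -0.2147, 0.2216]
tool_rot: [1.985, 2.431, -0.004]
ft_force: [-0.9, -0.6, 0.1]
grip_width: 0.997
grip_force: 0.0
```

```bash
python3 - <<'E'
from h import *
st()
T=V("top");S=V("side")
for k,c,a,b,r in(("eraser",(.498,.1985),.013,.019,.045),("note",(.568,-.136),.021,.028,.045),("memo",(.425,.022),.022,.035,.06),("card",(.5746,.032),.027,.04,.065)):
    print(k)
    for n,v in(("top",T),("side",S)): look(v,c,a,b,n,r)
show(T,S,(200,180,430,350),(170,200,430,380),"pics/c8.png")
E
```

```text
t 23.3 [ 501.1 -214.7  221.6] yaw 11.5 [ 0.001 -0.004 -1.   ] q [-0.43  0.11  0.85  1.74 -0.09  1.32  0.64] 0.9968892157834274 [-0.9 -0.6  0.1]
eraser
top 252 0.0161 [500.8 199.8  42.1  77.8  19.8]
side 0  
note
top 293 0.0241 [ 572.2 -129.5   48.1   56.9    4.4]
side 309 0.0238 [ 563.3 -138.4   40.2   49.2    5.9]
memo
top 689 0.029 [426.9  23.6  51.9  77.2  10. ]
side 0  
card
top 911 0.0342 [576.6  34.   59.6  92.8  12. ]
side 0
```

View pics/c8.png

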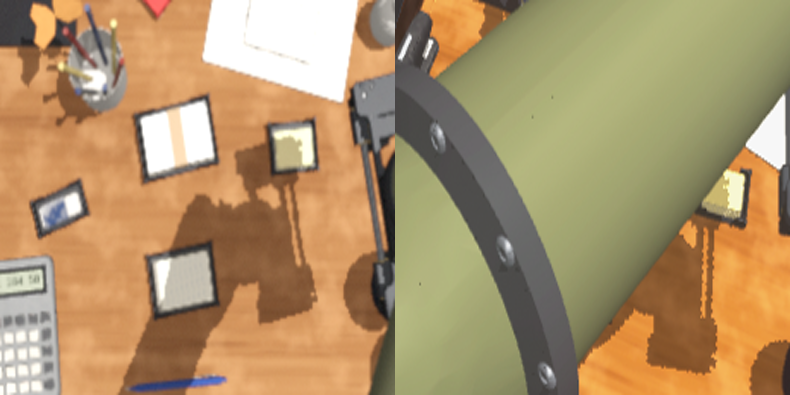

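In the left panel all four lie in their own trays: eraser (60,210), card block (177,138), note pad (292,147) and memo pad (183,280). Their tops measure 16, 34, 24 and 29 mm, as they should on the tray floors. The arm is clear, so I hand in.

```bash
python3 -c "
from bench import ctrl
print(ctrl.close_job())"
```

```text
the job is handed in; nothing more can be done
None
```

The job is handed in at about 23 s: the eraser, note pad, memo pad and card block each lie flat in their own tray, with top heights matching the tray floors. Nothing toppled, and the arm stayed clear of the mug and stapler throughout. No verdict came back from the hand-in.

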